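Half-release the load balance under its saddle weight

ROBOT

A 7-joint arm with a two-finger parallel gripper is mounted at the origin on a cart in front of the work surface, level with it; the furniture and walls round the work are solid. World frame = base frame: x ahead of the robot, y to its left, z up, the work surface at z = 0. Lengths are in m, angles in rad, forces in N, time in s.
With the tool pointing down it reaches from about 0.425 to 0.925 m from the base axis. Payload 6.8 kg.
Tool frame: the origin (TCP) lies at the very end of the fingers, on their centre line; the grasp point (between the pads) lies 19 mm behind it; z points along the fingers, x is the direction in which the jaws open and shut, and the axes are right-handed (so a half turn about z gives the same grasp; the last joint's range is limited). The gripper opens to 85 mm and grips with 20 to 120 N. Pads are 22 mm wide; open, the fingers measure 114 mm over their backs; the gripper's body (76 mm by 85 mm) begins 54 mm behind the grasp point. The pads swing forward as they close: fully open they stand 13 mm farther back than shut.
Start: joints at [-1.342, 0.477, 0.022, 1.555, -0.011, 1.109, -0.083], TCP at [0.223, 0.637, 0.231] pointing down, gripper open.
Joint ranges: [-2.96, 2.96], [-0.34, 2.1], [-1.41, 1.46], [0.24, 2.44], [-1.37, 4.51], [0.17, 1.92], [-2.96, 2.96]. Speed limits (rad/s): [2.39, 2.39, 3.14, 3.14, 3.14, 3.14, 3.14].

INTERFACE

Orientations are given as a rotation vector (axis times angle).
In Python, from bench import get_obs, imaging, hand_in gives the robot as it stands.
- The arm moves only by the tool send_rows, never from a script. Its argument "motion" is a list of rows, each an object with "dp": the shift along the world's x, y, z in m, a list of three; "rot": the turn, a rotation vector about the world's x, y, z in rad, a list of three; "grip": the finger opening in m, from 0 to 0.0854. In form: [{"dp": [dx, dy, dz], "rot": [ax, ay, az], "grip": grip}, ...]. A call has 1 to 20 rows; each row shifts and turns the pose as measured when the row begins; what a row does not reach is not made up. A row lasts 1/8 s, in which the tool goes at most 62.5 mm and 10.7 degrees, less where a joint would pass 70% of its speed; a pose out of reach is approached as far as the arm can. A call is refused whole if a number of a shift passes 0.0625 or a number of a turn 0.188, either way. A call with a gripper value outside its range is refused whole. The fingers move at their own pace and stop on an object; "grip_force" is the grip in N (left out, the last holds). Time passes only in rows, so rows that do not move let the fingers close. It gives the time, the measured TCP pose, the force and the opening at its end, in the units of the state.
- get_obs(): the state, without advancing time (a new reading comes with each control period).
- imaging.grab_frame(name): name is "scene" or "top" or "wrist"; returns a dict with "img" (400x640x3 uint8, red, green, blue), "fx", "fy", "cx", "cy" (pixels), "R" (3x3) and "t" (3): a world point X has camera coordinates R X + t. Camera axes: x right, y down, z forward; pixel columns grow to the right and rows downward; lengths in m; the calibration is good to about 2 mm. The wrist camera is an equidistant fisheye: a pixel r from the principal point sees the ray r / f radians off the axis. A picture is of the moment at which its call begins. There is no depth.
- hand_in(): hands the job in, once; it reports no verdict.
The state is a dict: "clock": time; "joints": joint angles; "qvel": joint speeds; "tau": joint torques, N m; "tcp_pos": TCP position; "orientation": TCP orientation; "contact_force": force on the tool from outside, world axes, zero at the start; "moment": the same for the moment, N m; "grip_width": finger opening in m.
Only numpy, scipy, OpenCV 4.12 (cv2) and the standard library are available. Lean on these libraries where they do the work, as an engineer would, in place of code of your own. Each camera call takes 0.05 s, during which the arm holds its last target. There are 200 camera calls.

TASK

Check the load balance: hang the steel saddle weight astride the balance's horizontal load bar, between the two collars, and let go of it. Then press the pad of the spring-loaded release lever half-way down, so that its red pointer stays in the green band (the lever is level there), without ever pushing it down into the red, and keep it there for at least three seconds; the program finishes while still holding the lever in the green. Leave the white jar, the vial and the roll of tape where they are.

Things in the scene. Friction and masses are not known exactly. Their poses are not given: they have to be found in the camera images.
- balance: grey base plate 170 x 270 x 15 mm, fixed; origin at its underside's centre, y to the left, x away from the robot. Left: white column (top z 148 mm) with the load bar, a flat read-out (23 mm high) before it. Right: white lever bearing (x 37 to 83 mm, top z 115 mm) and an upright white scale plate (x -7, y -106 to -124, top z 131 mm) with a green band and a red field below it.
- bar_mid (a point): middle of the load bar's axis, at x = -10, y = 65, z = 130 mm of the balance; axes of the balance. The bar is a steel rod 12 mm in diameter along the balance's y; its free stretch between two collars (22 mm in diameter) is 76 mm long. The column carries its left (+y) end, its near face 40 mm from this point.
- weight: loose steel saddle weight, an upside-down U with a blue fin on top, 0.28 to 0.46 kg; stands on its legs left or right of the balance. 62 (x) x 40 (y) x 109 mm high; origin between the undersides of the legs, z up. Legs at +x and -x, slot 28 mm wide between them, open along y, with a V roof (apex 69 mm above the feet) that centres it on a bar. Crown top at 77 mm. A half turn makes no difference.
- weight_fin (a point): middle of the blue lifting fin on top of the weight, 94 mm above the feet: fin 14 mm (weight's x) by 26 mm (weight's y), from 77 to 109 mm above the feet; same axes as the weight. Grip it here from above, best across its 14 mm.
- weight_seat (a point): point in the weight's slot, 60.5 mm above its feet (33.5 mm below point weight_fin), on its middle line, that coincides with the bar's axis when the weight hangs there with its y along the bar; axes of the weight.
- lever_turn (a joint): turn of the lever, rad: 0 = up at rest (nose 0.25 above level), grows as its pad is pressed; 0.25 = level = middle of the green band (0.20 to 0.30); red from 0.42, end stop 0.5. Hinge along the balance's y at x 60, y -70, z 100 mm; pad 100 mm from it towards -x. A spring lifts it: the pad needs about 2 N to start, 5 N at level, 9 N at the stop. A thin red pointer reaches to the scale plate.
- lever: the release lever, a steel arm 16 mm wide with the pad at its nose; origin on the hinge axis, y as the balance's; it turns with the lever.
- pad_top (a point): black square rubber-topped pad at the lever's nose, 40 x 40 x 10 mm; this point is the centre of its top face. Its top centre is 129 mm above the worktop at rest, 104 mm with the lever level, 79 mm at the end stop; with the lever level it lies at x = -40, y = -70 mm of the balance. Press it from above.
- heat_lamp: black desk lamp, fixed, an obstacle behind the balance: its foot is round, and its shade (about 180 mm across) hangs between 0.25 and 0.48 m above the worktop, from 0.64 to 0.83 m ahead of the robot and from 0.08 m left to 0.13 m right of its middle. Cross from side to side in front of it. Origin on the worktop under the foot.
- microscope: white microscope, fixed, a tall obstacle at the rear left; it stands wholly more than 0.57 m ahead of the robot. Origin under its middle.
- jar: bystander: small white screw-cap jar, 31 mm in diameter, 40 mm high, standing on the other side of the balance from the weight; origin under its centre.
- glass_vial: bystander: glass vial with white cap, 25 mm in diameter, 52 mm high, at the left; origin under its centre.
- tape: bystander: roll of paper tape lying flat, 62 mm in diameter, 19 mm high, at the right; origin under its centre.
Not all that is in view belongs to the job. Several things have the shape of the weight; the one meant has the colours described above.

How it is judged:
On the way, in this order (a step that is already met when the one before it is completed fails the run):
1. the weight hangs on the load bar between the collars, let go, with the lever still up (x of weight_seat in the frame of bar_mid between -0.006 and 0.006 m and z of weight_seat in the frame of bar_mid between -0.005 and 0.005 m and y of weight_seat in the frame of bar_mid between -0.022 and 0.022 m and angle between weight's own z axis and vertical below 0.15 rad and contact force between each of the arm, the fingers and weight below 0.1 N and value of joint lever_turn below 0.1 rad), for 0.2 s.
2. the lever's pad is held down with the pointer in the green band for three seconds (value of joint lever_turn between 0.19 and 0.31 rad and contact force between any of the fingers, the arm and lever above 1.5 N and x of weight_seat in the frame of bar_mid between -0.006 and 0.006 m and z of weight_seat in the frame of bar_mid between -0.005 and 0.005 m and y of weight_seat in the frame of bar_mid between -0.022 and 0.022 m and angle between weight's own z axis and vertical below 0.15 rad and contact force between each of the arm, the fingers and weight below 0.1 N), for 3 s.
At the end, for the whole second after the job is handed in: The weight hangs at rest from the bar, untouched by the robot: its seat point within 6 mm across and 5 mm in height of the bar's axis and within 22 mm along it of the bar's middle, upright within 0.15 rad. The robot is still pressing the lever (over 1.5 N), with the lever between 0.19 and 0.31 rad (all of step 2 and linear speed of weight below 0.03 m/s); the arm keeps its last pose, push and grip.
It fails at once if the lever is pushed into the red (past 0.42 rad) (value of joint lever_turn above 0.42 rad).
It fails at once if the white jar is moved by more than 30 mm or tipped over (distance of jar from where it was at the start of the episode above 0.03 m or angle between jar's own z axis and vertical above 0.5 rad).
It fails at once if the vial is moved by more than 30 mm or tipped over (distance of glass_vial from where it was at the start of the episode above 0.03 m or angle between glass_vial's own z axis and vertical above 0.5 rad).
It fails at once if the roll of tape is moved by more than 30 mm or tipped over (distance of tape from where it was at the start of the episode above 0.03 m or angle between tape's own z axis and vertical above 0.5 rad).
It also fails if it takes over 48 s, if anything falls off the work surface, if the arm or the gripper's body presses on something with over 40 N, if the wrist force passes 120 N, or if a joint passes its speed limit or range.

## Working session

There is one attempt and no reset: what is moved stays moved. The work goes in short steps, Python scripts to look and compute and a tool call to move; the robot and the scene stay as the last step left them, time stands still between calls to the robot, and variables do not carry over. Pictures are saved under pics/ and viewed, about 8 in all and at most 12, crops included, and the job is handed in when it is done.

Besides the shell and the picture viewer there is one more tool, called after "Emit:" as name(argument=value, ...), one argument or row to a line, values as JSON. send_rows: Moves the arm, as the interface text tells. Its arguments: {"type":"object","properties":{"motion":{"type":"array","items":{"type":"object","properties":{"dp":{"type":"array","items":{"type":"number"}},"rot":{"type":"array","items":{"type":"number"}},"grip":{"type":"number"}}}},"grip_force":{"type":"number"}},"required":["motion"]}

```bash
mkdir -p pics; ls; cat > h.py <<'E'
import numpy as np,cv2
from bench import get_obs,imaging,hand_in
def snap(n,f):
    d=imaging.grab_frame(n); cv2.imwrite('pics/'+f+'.png',d['img'][:,:,::-1]); np.savez('pics/'+f+'.npz',**d); return d
def proj(d,X):
    c=np.asarray(d['R'])@np.array(X,float)+np.asarray(d['t']); return c[0]/c[2]*d['fx']+d['cx'],c[1]/c[2]*d['fy']+d['cy']
def back(d,u,v,z):
    R=np.asarray(d['R']);o=-R.T@np.asarray(d['t']);r=R.T@np.array([(u-d['cx'])/d['fx'],(v-d['cy'])/d['fy'],1]);return o+r*(z-o[2])/r[2]
E
python3 - <<'E'
from h import *
a=snap('scene','s0');b=snap('top','t0')
for d in(a,b): print(d['fx'],d['cx'],-np.array(d['R']).T@np.array(d['t']),np.array(d['R'])[2])
print(get_obs())
cv2.imwrite('pics/both.png',cv2.resize(np.vstack([a['img'],b['img']])[:,:,::-1],(640,800))[:,:])
E
```

```text
pics
392.9851655122918 322.07137622431975 [ 0.01309992 -0.8198702   0.75617501] [ 0.48120922  0.6857289  -0.54608933]
468.7947513267181 317.78988343841434 [0.45398507 0.00458613 1.82659433] [ 0.09488793  0.009102   -0.99544635]
{'clock': 0.1, 'joints': array([-1.3421048 ,  0.47776855,  0.02236355,  1.55636215, -0.01148187,
        1.10927378, -0.08310848]), 'qvel': array([ 1.15423316e-03, -1.02510769e-03,  1.18976668e-04, -4.51455382e-03,
       -5.15497564e-06, -1.07800513e-04, -5.76848211e-05]), 'tau': array([ 3.81114005e-03, -5.97768295e+01,  1.61328524e+00, -2.81956387e+01,
        1.27747556e-02,  5.05626958e-03, -1.68025440e-05]), 'tcp_pos': array([0.22291248, 0.63656493, 0.23038503]), 'orientation': array([ 2.56144251e+00,  1.81707198e+00, -2.01119058e-03]), 'contact_force': array([-0.01463296, -0.49864498,  0.72983378]), 'moment': array([-0.00945913, -0.0243922 ,  0.0081964 ]), 'grip_width': 0.08551257549289772}
```

View pics/s0.png

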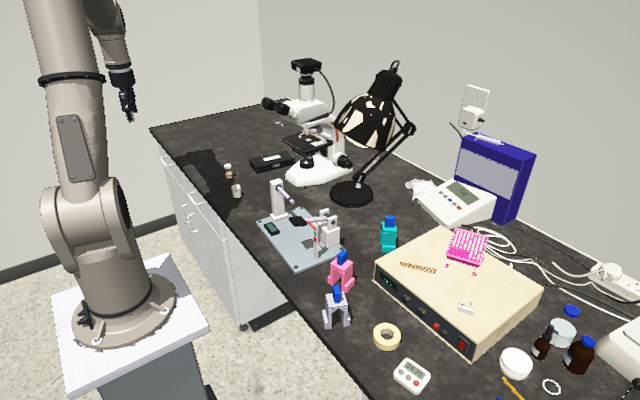

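View pics/t0.png

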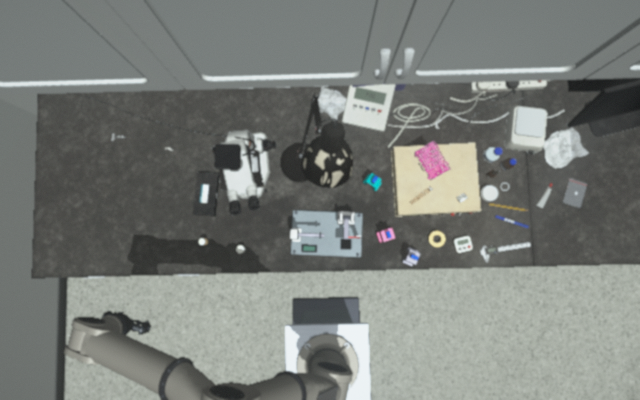

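Three things have the weight's shape: teal at scene (388,233) / top (373,181), pink at (341,270) / (386,236), and steel-grey with a blue fin at (337,305) / (411,257). The grey one fits the description, so I'll check it in a close crop.

```bash
python3 - <<'E'
from h import *
a=dict(np.load('pics/s0.npz'));b=dict(np.load('pics/t0.npz'))
c1=cv2.resize(a['img'][170:340,220:400,::-1],None,fx=4.4,fy=3.5*1.0,interpolation=cv2.INTER_CUBIC)
c1=cv2.resize(a['img'][170:340,220:400,::-1],(540,510),interpolation=cv2.INTER_CUBIC)
cv2.imwrite('pics/c1.png',c1)
c2=cv2.resize(b['img'][195:275,280:440,::-1],(800,400),interpolation=cv2.INTER_CUBIC)
cv2.imwrite('pics/c2.png',c2)
print(back(b,411,257,.1),back(b,327,234,.015),back(a,338,290,.1))
E
```

```text
[ 0.39772395 -0.31428103  0.1       ] [ 0.49093656 -0.01093358  0.015     ] [ 0.40388638 -0.32631371  0.1       ]
```

View pics/c1.png

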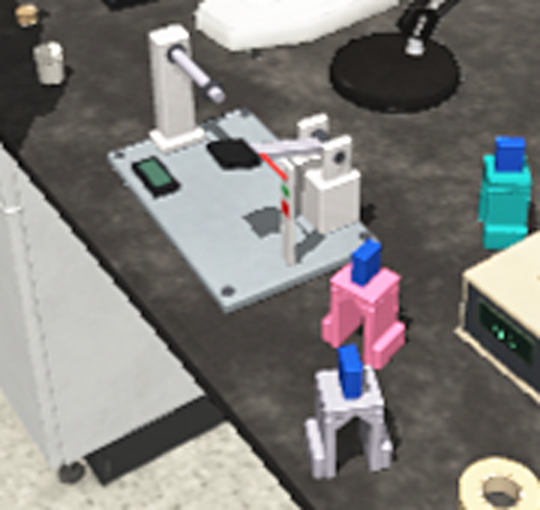

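View pics/c2.png

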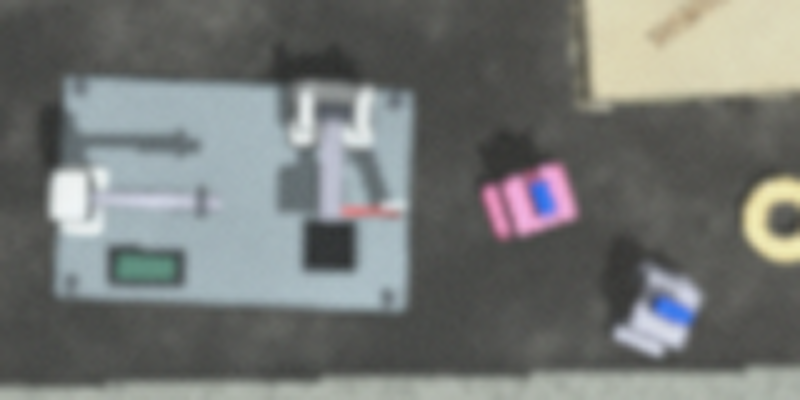

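```bash
python3 - <<'E'
from h import *
from scipy.optimize import least_squares
a=dict(np.load('pics/s0.npz'));b=dict(np.load('pics/t0.npz'))
# fin: blue-mask centroid, both cameras
for d,(u0,u1,v0,v1) in((a,(325,350,280,305)),(b,(405,422,250,264))):
    im=d['img'][v0:v1,u0:u1].astype(float);w=np.clip(im[...,2]-im[...,:2].max(2)-25,0,None)
    v,u=np.mgrid[v0:v1,u0:u1];c=(u*w).sum()/w.sum(),(v*w).sum()/w.sum()
    C=np.cov(np.vstack([u.ravel(),v.ravel()]),aweights=w.ravel());e,V=np.linalg.eigh(C)
    print('fin',c,back(d,*c,.098 if d is b else .094),e,V[:,1])
# balance plate corners, top (z .015) ; order: (far,left),(far,right),(near,right),(near,left)
P=np.array([[65,76],[415,92],[408,312],[55,298]])/5+[280-.4,195-.4]
W=np.array([back(b,*p,.015)[:2] for p in P]);L=np.array([[.085,.135],[.085,-.135],[-.085,-.135],[-.085,.135]])
# scene corners: (near,right)=(228,310),(near,left)=(112,155),(far,left)~(240,112)
S=np.array([[228,310],[112,155],[240,112]])/3+[220-.3,170-.3];WS=np.array([back(a,*p,.015)[:2] for p in S])
print(W,WS)
def T(p,l):c,s=np.cos(p[2]),np.sin(p[2]);return l@np.array([[c,s],[-s,c]])+p[:2]
for w,l in((W,L),(WS,L[[2,3,0]]),(np.vstack([W,WS]),L[[0,1,2,3,2,3,0]])):
    r=least_squares(lambda p:(T(p,l)-w).ravel(),[.49,0,0]);print(r.x,np.abs(r.fun).max(),'bar',T(r.x,np.array([-.01,.065])),'pad',T(r.x,np.array([-.04,-.07])))
# direct bar check: collars in top (z .13) at c2 (97,200)...(202,201)
print(back(b,280+202/5,195+201/5,.13),back(b,280+97/5,195+200/5,.13),'padtop',back(b,280+330/5,195+246/5,.129))
E
```

```text
fin (np.float64(336.43501301599105), np.float64(292.8877835626627)) [ 0.39929122 -0.32680266  0.094     ] [ 3.89888451 24.32206731] [0.09551369 0.99542812]
fin (np.float64(414.1756238003839), np.float64(256.7792706333973)) [ 0.39817048 -0.32625635  0.098     ] [1.37063757 4.70731951] [-0.91271995 -0.40858573]
[[ 0.58786043  0.11980607]
 [ 0.56840166 -0.15072262]
 [ 0.39969672 -0.13957676]
 [ 0.41711805  0.13093509]] [[ 0.39849628 -0.14882638]
 [ 0.42030076  0.11854859]
 [ 0.57410701  0.10946666]]
[ 0.49326922 -0.00988955 -0.06734274] 0.0007214289067367929 bar [0.48766585 0.05563603] pad [ 0.44864945 -0.07703921]
[ 0.49010895 -0.02009828 -0.05519646] 0.008320235568200829 bar [0.48371013 0.04535441] pad [ 0.44630808 -0.08778494]
[ 0.4918527  -0.01429908 -0.05831111] 0.010468766190554812 bar [0.48565777 0.05117323] pad [ 0.44784122 -0.08184898]
[0.48487899 0.01397655 0.13      ] [0.48752746 0.08976507 0.13      ] padtop [ 0.45023156 -0.07737592  0.129     ]
```

The close crop confirms it: the steel-grey weight with the blue fin is at scene (337,293), nearest the tape. The balance is at about (0.493, -0.010) with yaw -3.9°, and the fin is at about (0.399, -0.326). Both cameras agree on the fin. Next I'll travel there in an arc in front of the lamp.

Emit:
send_rows(
  motion=[
    {"dp": [0.033,-0.031,0.005],"rot": [0,0,-0.083],"grip": 0.085},
    {"dp": [0.033,-0.031,0.005],"rot": [0,0,-0.083],"grip": 0.085},
    {"dp": [0.033,-0.031,0.005],"rot": [0,0,-0.083],"grip": 0.085},
    {"dp": [0.033,-0.031,0.005],"rot": [0,0,-0.083],"grip": 0.085},
    {"dp": [0.033,-0.031,0.005],"rot": [0,0,-0.083],"grip": 0.085},
    {"dp": [0.033,-0.031,0.005],"rot": [0,0,-0.083],"grip": 0.085},
    {"dp": [0.014,-0.04,0],"rot": [0,0,-0.083],"grip": 0.085},
    {"dp": [0.014,-0.04,0],"rot": [0,0,-0.083],"grip": 0.085},
    {"dp": [0.014,-0.04,0],"rot": [0,0,-0.083],"grip": 0.085},
    {"dp": [0.014,-0.04,0],"rot": [0,0,-0.083],"grip": 0.085},
    {"dp": [0.014,-0.04,0],"rot": [0,0,-0.083],"grip": 0.085},
    {"dp": [0.002,-0.05,0],"rot": [0,0,-0.083],"grip": 0.085},
    {"dp": [0.002,-0.05,0],"rot": [0,0,-0.083],"grip": 0.085},
  ],
)

```text
clock: 1.72
tcp_pos: [0.4918, 0.1376, 0.2539]
orientation: [-3.134, -0.209, 0.029]
contact_force: [-0.0, -0.5, 0.4]
grip_width: 0.0849
```

Emit:
send_rows(
  motion=[
    {"dp": [0.0,-0.045,0],"rot": [0,0,-0.083],"grip": 0.085},
    {"dp": [0.0,-0.04,0],"rot": [0,0,-0.083],"grip": 0.085},
    {"dp": [0.0,0,0],"rot": [0,0,0],"grip": 0.085},
  ],
)

```text
clock: 2.1
tcp_pos: [0.4905, 0.0451, 0.2534]
orientation: [-3.139, 0.073, 0.031]
contact_force: [0.7, -0.2, 0.5]
grip_width: 0.0851
```

```bash
python3 - <<'E'
from h import *
d=snap('wrist','w1');print(d['fx'],d['fy'],d['cx'],d['cy'],-np.array(d['R']).T@np.array(d['t']),d['R']);print(get_obs()['tcp_pos'])
E
```

```text
309.70691628693146 309.70691628693146 317.3689759895803 196.14728174147965 [0.49634197 0.1160609  0.39480605] [[ 0.99869408 -0.04666737 -0.02079158]
 [-0.03903411 -0.95955464  0.27880323]
 [-0.03296167 -0.27762755 -0.96012315]]
[0.4905999  0.04718569 0.25335367]
```

View pics/w1.png

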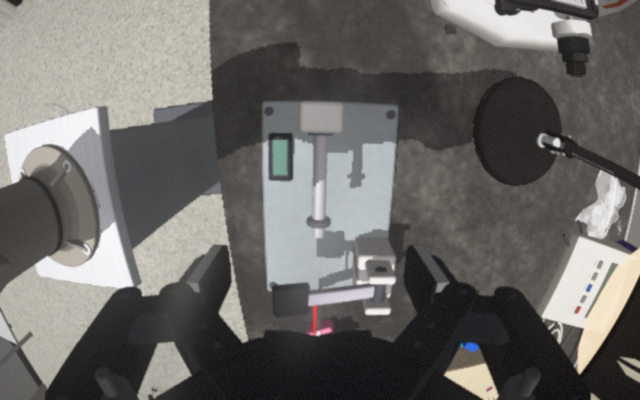

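```bash
cat >> h.py <<'E'
def fproj(d,X):
    c=np.asarray(d['R'])@np.array(X,float)+np.asarray(d['t']);r=np.hypot(c[0],c[1]);th=np.arctan2(r,c[2]);return np.array([d['cx']+d['fx']*th*c[0]/r,d['cy']+d['fy']*th*c[1]/r])
def fback(d,u,v,z):
    a=(u-d['cx'])/d['fx'];b=(v-d['cy'])/d['fy'];th=np.hypot(a,b);ray=np.array([np.sin(th)*a/th,np.sin(th)*b/th,np.cos(th)])
    R=np.asarray(d['R']);o=-R.T@np.asarray(d['t']);r=R.T@ray;return o+r*(z-o[2])/r[2]
BAL=np.array([.4933,-.0099,-.0673])
def B(l,p=None):
    p=BAL if p is None else p;c,s=np.cos(p[2]),np.sin(p[2]);return np.array([p[0]+c*l[0]-s*l[1],p[1]+s*l[0]+c*l[1],l[2]])
def tilt():
    from scipy.spatial.transform import Rotation as Ro
    R=Ro.from_rotvec(get_obs()['orientation']).as_matrix();z=R[:,2];t=np.cross(z,[0,0,-1]);return 'levelling rot',t.round(4),'x-dir deg',np.degrees(np.arctan2(R[1,0],R[0,0])).round(2)
E
python3 - <<'E'
from h import *
d=dict(np.load('pics/w1.npz'))
for n,l in dict(mid=(-.01,.065,.13),cr=(-.01,.025,.13),cl=(-.01,.105,.13),c_fl=(.085,.135,.015),c_nl=(-.085,.135,.015),c_nr=(-.085,-.135,.015),pad=(-.037,-.07,.129)).items(): print(n,fproj(d,B(l)).round(1))
print(tilt())
im=d['img'][90:300,240:410,::-1];cv2.imwrite('pics/c3.png',cv2.resize(im,None,fx=2.8,fy=2.8,interpolation=cv2.INTER_CUBIC))
E
```

```text
mid [317.  178.5]
cr [316.1 221.2]
cl [318.  132.9]
c_fl [397.5 104.7]
c_nl [259.1 101. ]
c_nr [265.3 292.5]
pad [288.7 304.1]
('levelling rot', array([-0.0025, -0.0198, -0.    ]), 'x-dir deg', np.float64(-2.46))
```

View pics/c3.png

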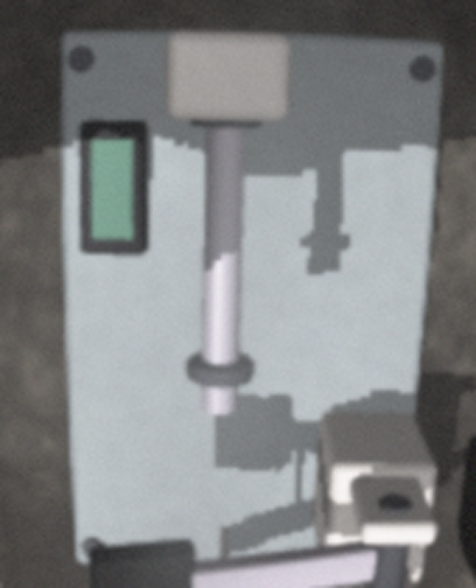

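Emit:
send_rows(
  motion=[
    {"dp": [-0.011,-0.046,0],"rot": [0,-0.003,-0.047],"grip": 0.085},
    {"dp": [-0.011,-0.046,0],"rot": [0,-0.003,-0.047],"grip": 0.085},
    {"dp": [-0.011,-0.046,0],"rot": [0,-0.003,-0.047],"grip": 0.085},
    {"dp": [-0.011,-0.046,0],"rot": [0,-0.003,-0.047],"grip": 0.085},
    {"dp": [-0.011,-0.046,0],"rot": [0,-0.003,-0.047],"grip": 0.085},
    {"dp": [-0.011,-0.046,0],"rot": [0,-0.003,-0.047],"grip": 0.085},
    {"dp": [-0.012,-0.046,0],"rot": [0,-0.003,-0.047],"grip": 0.085},
    {"dp": [-0.012,-0.046,0],"rot": [0,0,-0.047],"grip": 0.085},
    {"dp": [0,0,0],"rot": [0,0,0],"grip": 0.085},
  ],
)

```text
clock: 3.28
tcp_pos: [0.4031, -0.3177, 0.2528]
orientation: [-3.073, 0.621, -0.007]
contact_force: [0.5, 0.7, -0.1]
grip_width: 0.0852
```

```bash
python3 - <<'E'
from h import *
d=snap('wrist','w2');print(get_obs()['tcp_pos'],tilt());print(fproj(d,(.3985,-.326,.109)),fproj(d,get_obs()['tcp_pos']))
cv2.imwrite('pics/c4.png',cv2.resize(d['img'][80:330,190:450,::-1],(780,750)[0:2] if 0 else (624,600),interpolation=cv2.INTER_CUBIC))
E
```

```text
[ 0.40411833 -0.31548674  0.2524102 ] ('levelling rot', array([-0.0073,  0.0055,  0.    ]), 'x-dir deg', np.float64(-22.67))
[316.54431909 194.70126907] [318.50783529 248.18152372]
```

View pics/c4.png

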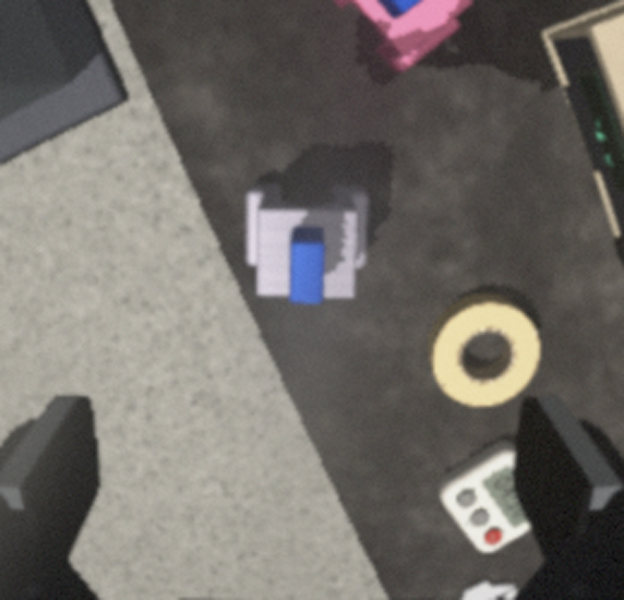

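```bash
python3 - <<'E'
from h import *
d=dict(np.load('pics/w2.npz'))
f=lambda u,v,z:fback(d,190+u/2.4,80+v/2.4,z)
c=f(307.5,273,.109);print(c)
a,b=f(308,243,.109),f(307,303,.109);print(np.linalg.norm(a-b))
for p,q,z in(((291,243),(290,302),.109),((324,243),(323,303),.109),((258,210),(257,297),.077),((354,212),(354,298),.077)):
    v=f(*p,z)-f(*q,z);print('y-axis: yaw',np.degrees(np.arctan2(-v[0],v[1])),np.linalg.norm(v))
E
```

```text
[ 0.40026052 -0.32571844  0.109     ]
0.024822446449436035
y-axis: yaw -24.124665524954768 0.02440415385353613
y-axis: yaw -23.42760195525509 0.0248265268402544
y-axis: yaw -24.45003536380101 0.039565853323355604
y-axis: yaw -21.932660278640057 0.039151629506028046
```

Emit:
send_rows(
  motion=[
    {"dp": [-0.002,-0.005,-0.02],"rot": [-0.004,0.003,-0.007],"grip": 0.05},
    {"dp": [-0.002,-0.005,-0.03],"rot": [-0.003,0.003,-0.007],"grip": 0.05},
    {"dp": [0,0,-0.03],"rot": [0,0,0],"grip": 0.05},
    {"dp": [0,0,-0.03],"rot": [0,0,0],"grip": 0.05},
    {"dp": [0,0,0],"rot": [0,0,0],"grip": 0.05},
  ],
)

```text
clock: 3.95
tcp_pos: [0.4077, -0.3146, 0.1384]
orientation: [-3.077, 0.605, 0.001]
contact_force: [0.1, 0.2, 0.1]
grip_width: 0.0498
```

```bash
python3 - <<'E'
from h import *
o=get_obs();print(o['tcp_pos'],tilt(),o['grip_width'])
E
```

```text
[ 0.40771617 -0.31457482  0.13835473] ('levelling rot', array([-0.0058,  0.0007,  0.    ]), 'x-dir deg', np.float64(-22.25)) 0.049841022082739654
```

Emit:
send_rows(
  motion=[
    {"dp": [-0.007,-0.011,0],"rot": [-0.005,0,-0.02],"grip": 0.05},
    {"dp": [0,0,0],"rot": [0,0,0],"grip": 0.05},
  ],
)

```text
clock: 4.2
tcp_pos: [0.4022, -0.3255, 0.1401]
orientation: [-3.076, 0.634, -0.005]
contact_force: [-0.1, -0.0, 0.5]
grip_width: 0.0499
```

```bash
python3 - <<'E'
from h import *
o=get_obs();print(o['tcp_pos'],tilt(),o['grip_width'])
E
```

```text
[ 0.40217656 -0.32553838  0.14009363] ('levelling rot', array([0.   , 0.003, 0.   ]), 'x-dir deg', np.float64(-23.29)) 0.049921925690180766
```

Emit:
send_rows(
  motion=[
    {"dp": [-0.002,0,-0.025],"rot": [0,0,0],"grip": 0.05},
    {"dp": [0,0,-0.02],"rot": [0,0,0],"grip": 0.05},
    {"dp": [0,0,-0.01],"rot": [0,0,0],"grip": 0.05},
    {"dp": [0,0,0],"rot": [0,0,0],"grip": 0.05},
  ],
)

```text
clock: 4.7
tcp_pos: [0.4034, -0.3272, 0.088]
orientation: [3.076, -0.634, 0.018]
contact_force: [-0.1, -0.4, 0.3]
grip_width: 0.0496
```

Now a small trim, then close on the fin.

Emit:
send_rows(
  motion=[
    {"dp": [-0.003,0.001,-0.004],"rot": [0,0,0],"grip": 0.05},
    {"dp": [0,0,0],"rot": [0,0,0],"grip": 0.005},
    {"dp": [0,0,0],"rot": [0,0,0],"grip": 0.005},
    {"dp": [0,0,0],"rot": [0,0,0],"grip": 0.005},
    {"dp": [0,0,0],"rot": [0,0,0],"grip": 0.005},
    {"dp": [0,0,0],"rot": [0,0,0],"grip": 0.005},
  ],
  grip_force=60,
)

```text
clock: 5.45
tcp_pos: [0.4012, -0.3267, 0.0854]
orientation: [3.076, -0.633, 0.022]
contact_force: [-0.3, -0.3, -0.5]
grip_width: 0.0129
```

```bash
python3 - <<'E'
from h import *
d=snap('wrist','w3');o=get_obs();print(o['tcp_pos'],tilt(),o['grip_width'],o['contact_force'])
cv2.imwrite('pics/c5.png',d['img'][120:400,150:490,::-1])
E
```

```text
[ 0.40112688 -0.32674369  0.08545752] ('levelling rot', array([0.0041, 0.0138, 0.    ]), 'x-dir deg', np.float64(-23.26)) 0.012952630958817135 [ 0.1798397  -0.59992836 -1.16709003]
```

View pics/c5.png

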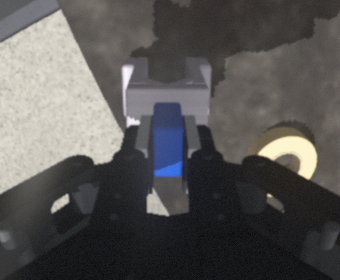

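Gripped: opening is 13 mm, with the fin centred between the pads at crop (168,140). Now lift and carry.

Emit:
send_rows(
  motion=[
    {"dp": [0,0,0.015],"rot": [0,0,0],"grip": 0.005},
    {"dp": [0,0,0.025],"rot": [0,0,0],"grip": 0.005},
    {"dp": [0,0,0.03],"rot": [0,0,0],"grip": 0.005},
    {"dp": [0,0,0.03],"rot": [0,0,0],"grip": 0.005},
    {"dp": [0,0,0.03],"rot": [0,0,0],"grip": 0.005},
    {"dp": [0,0,0.03],"rot": [0,0,0],"grip": 0.005},
    {"dp": [0,0,0.025],"rot": [0,0,0],"grip": 0.005},
    {"dp": [0.003,0.015,0.01],"rot": [0,0,0.02],"grip": 0.005},
    {"dp": [0.008,0.03,0],"rot": [0,-0.002,0.03],"grip": 0.005},
    {"dp": [0.009,0.04,0],"rot": [0,-0.002,0.036],"grip": 0.005},
    {"dp": [0.009,0.04,0],"rot": [0,-0.002,0.036],"grip": 0.005},
    {"dp": [0.009,0.04,0],"rot": [0,-0.002,0.036],"grip": 0.005},
    {"dp": [0.009,0.04,0],"rot": [0,-0.002,0.036],"grip": 0.005},
    {"dp": [0.009,0.04,0],"rot": [0,0,0.036],"grip": 0.005},
    {"dp": [0.009,0.04,0],"rot": [0,0,0.036],"grip": 0.005},
    {"dp": [0.009,0.035,0],"rot": [0,0,0.036],"grip": 0.005},
    {"dp": [0.005,0.025,0],"rot": [0,0,0.03],"grip": 0.005},
    {"dp": [0,0,0],"rot": [0,0,0],"grip": 0.005},
    {"dp": [0,0,0],"rot": [0,0,0],"grip": 0.005},
  ],
)

```text
clock: 7.88
tcp_pos: [0.4691, 0.0236, 0.2955]
orientation: [-3.133, 0.128, -0.033]
contact_force: [-0.3, -0.4, -4.0]
grip_width: 0.0131
```

```bash
python3 - <<'E'
from h import *
o=get_obs();print(o['tcp_pos'],tilt(),o['grip_width'],o['contact_force'],'bar',B((-.01,.065,.13)))
E
```

```text
[0.46912015 0.02360341 0.29550183] ('levelling rot', array([-0.0053,  0.021 ,  0.    ]), 'x-dir deg', np.float64(-4.7)) 0.013075984442796543 [-0.32278099 -0.3753906  -4.03381979] bar [0.48769384 0.05562535 0.13      ]
```

Emit:
send_rows(
  motion=[
    {"dp": [0.01,0.016,-0.01],"rot": [-0.003,0.012,0.007],"grip": 0.005},
    {"dp": [0.008,0.015,-0.02],"rot": [-0.002,0.012,0.006],"grip": 0.005},
    {"dp": [0,0,-0.015],"rot": [0,0,0],"grip": 0.005},
    {"dp": [0,0,0],"rot": [0,0,0],"grip": 0.005},
  ],
)

```text
clock: 8.38
tcp_pos: [0.4869, 0.0491, 0.25]
orientation: [3.138, -0.123, -0.005]
contact_force: [0.4, 0.4, -4.2]
grip_width: 0.0128
```

```bash
python3 - <<'E'
from h import *
o=get_obs();print(o['tcp_pos'],tilt(),o['contact_force'])
d=snap('wrist','w4');s=snap('scene','s4')
for l in((-.01,.103,.136),(-.01,.065,.136)):print(fproj(d,B(l)),proj(s,B(l)))
A=cv2.resize(d['img'][90:330,210:430,::-1],(440,480),interpolation=cv2.INTER_CUBIC)
S=cv2.resize(s['img'][150:270,255:345,::-1],(360,480),interpolation=cv2.INTER_CUBIC)
cv2.imwrite('pics/c6.png',np.hstack([A,S]))
E
```

```text
[0.48686511 0.04912136 0.24998939] ('levelling rot', array([ 0.0007, -0.003 ,  0.    ]), 'x-dir deg', np.float64(-4.49)) [ 0.44613243  0.43664771 -4.18098563]
[318.3432724  140.54989122] (np.float64(277.9864641932415), np.float64(185.49836422994284))
[318.816319   185.13815328] (np.float64(283.5707449266515), np.float64(191.19220930917763))
```

View pics/c6.png

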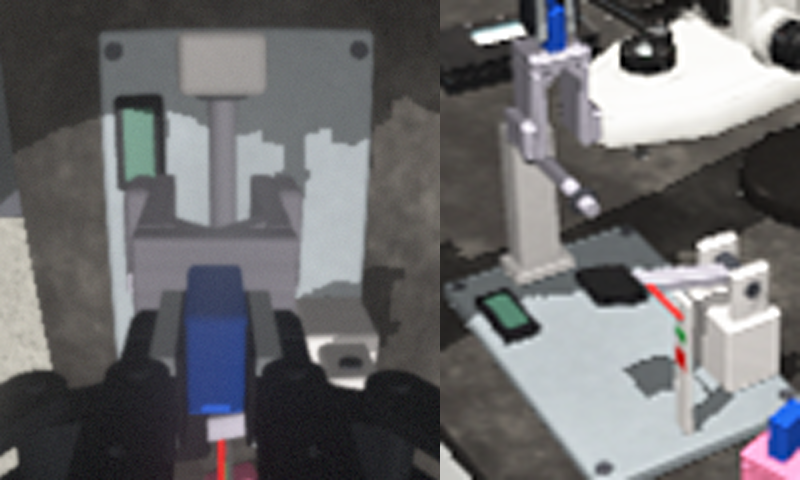

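Emit:
send_rows(
  motion=[
    {"dp": [0.003,0.006,0],"rot": [0,-0.003,0.01],"grip": 0.005},
    {"dp": [0,0,-0.02],"rot": [0,0,0],"grip": 0.005},
    {"dp": [0,0,-0.02],"rot": [0,0,0],"grip": 0.005},
    {"dp": [0,0,-0.015],"rot": [0,0,0],"grip": 0.005},
    {"dp": [0,0,-0.015],"rot": [0,0,0],"grip": 0.005},
    {"dp": [0,0,-0.01],"rot": [0,0,0],"grip": 0.005},
    {"dp": [0,0,0],"rot": [0,0,0],"grip": 0.005},
  ],
)

```text
clock: 9.35
tcp_pos: [0.4939, 0.0568, 0.1724]
orientation: [-3.135, 0.105, -0.017]
contact_force: [0.1, 0.3, -3.0]
grip_width: 0.0129
```

```bash
python3 - <<'E'
from h import *
o=get_obs();print(o['tcp_pos'],tilt(),o['contact_force'])
E
```

```text
[0.49392056 0.05678471 0.1724022 ] ('levelling rot', array([-0.0046,  0.0113,  0.    ]), 'x-dir deg', np.float64(-3.83)) [ 0.10271051  0.32479683 -3.0018154 ]
```

Emit:
send_rows(
  motion=[
    {"dp": [-0.004,-0.001,0],"rot": [-0.004,0.01,0],"grip": 0.005},
    {"dp": [-0.001,0,-0.006],"rot": [0,0,0],"grip": 0.005},
    {"dp": [0,0,-0.005],"rot": [0,0,0],"grip": 0.005},
    {"dp": [0,0,0],"rot": [0,0,0],"grip": 0.005},
  ],
)

```text
clock: 9.85
tcp_pos: [0.4894, 0.0559, 0.1617]
orientation: [-3.139, 0.105, -0.004]
contact_force: [-0.2, -0.2, -3.8]
grip_width: 0.0131
```

```bash
python3 - <<'E'
from h import *
o=get_obs();print(o['tcp_pos'],tilt(),o['contact_force'])
E
```

```text
[0.48942431 0.0558816  0.16173606] ('levelling rot', array([-0.0012,  0.0026,  0.    ]), 'x-dir deg', np.float64(-3.83)) [-0.21578454 -0.20167875 -3.75191094]
```

Emit:
send_rows(
  motion=[
    {"dp": [0,0,-0.004],"rot": [0,0,0],"grip": 0.005},
    {"dp": [0,0,-0.003],"rot": [0,0,0],"grip": 0.005},
    {"dp": [0,0,-0.002],"rot": [0,0,0],"grip": 0.005},
    {"dp": [0,0,0],"rot": [0,0,0],"grip": 0.005},
  ],
)

```text
clock: 10.35
tcp_pos: [0.4907, 0.0559, 0.1549]
orientation: [-3.137, 0.105, -0.006]
contact_force: [-1.1, 0.9, -3.4]
grip_width: 0.0131
```

Emit:
send_rows(
  motion=[
    {"dp": [-0.001,0,-0.002],"rot": [0,0,0],"grip": 0.005},
    {"dp": [0,0,-0.002],"rot": [0,0,0],"grip": 0.005},
    {"dp": [0,0,0],"rot": [0,0,0],"grip": 0.005},
  ],
)

```text
clock: 10.72
tcp_pos: [0.4908, 0.0559, 0.155]
orientation: [-3.133, 0.106, -0.008]
contact_force: [-0.5, -0.2, -3.8]
grip_width: 0.0128
```

Emit:
send_rows(
  motion=[
    {"dp": [-0.001,0,-0.004],"rot": [0,0,0],"grip": 0.005},
    {"dp": [0,0,-0.003],"rot": [0,0,0],"grip": 0.005},
    {"dp": [0,0,0],"rot": [0,0,0],"grip": 0.005},
  ],
)

```text
clock: 11.1
tcp_pos: [0.4909, 0.0558, 0.1552]
orientation: [-3.128, 0.109, -0.007]
contact_force: [0.2, -0.4, -3.7]
grip_width: 0.0127
```

```bash
python3 - <<'E'
from h import *
o=get_obs();print(o['tcp_pos'],tilt(),o['contact_force'],o['moment'])
E
```

```text
[0.4908838  0.05584285 0.15519976] ('levelling rot', array([-0.0117,  0.0051,  0.    ]), 'x-dir deg', np.float64(-3.98)) [ 0.22365305 -0.39967141 -3.72368467] [-0.00738807  0.03521108  0.02022596]
```

It won't go below z = 0.155, which is the seat height predicted from the grasp, so I'm taking it as seated. Release.

Emit:
send_rows(
  motion=[
    {"dp": [0,0,0],"rot": [0,0,0],"grip": 0.025},
    {"dp": [0,0,0],"rot": [0,0,0],"grip": 0.04},
    {"dp": [0,0,0],"rot": [0,0,0],"grip": 0.05},
    {"dp": [0,0,0],"rot": [0,0,0],"grip": 0.05},
  ],
)

```text
clock: 11.6
tcp_pos: [0.4923, 0.0561, 0.1549]
orientation: [-3.128, 0.108, -0.012]
contact_force: [-0.1, -0.0, -0.1]
grip_width: 0.05
```

```bash
python3 - <<'E'
from h import *
o=get_obs();print(o['tcp_pos'],tilt(),o['contact_force'],o['grip_width'])
d=snap('wrist','w5');s=snap('scene','s5')
A=cv2.resize(d['img'][90:330,210:430,::-1],(440,480),interpolation=cv2.INTER_CUBIC)
S=cv2.resize(s['img'][150:270,255:345,::-1],(360,480),interpolation=cv2.INTER_CUBIC)
cv2.imwrite('pics/c7.png',np.hstack([A,S]))
E
```

```text
[0.49228032 0.05614724 0.15494465] ('levelling rot', array([-0.0115,  0.0079,  0.    ]), 'x-dir deg', np.float64(-3.96)) [-0.05230156 -0.04414662 -0.13390141] 0.04996471071409421
```

View pics/c7.png

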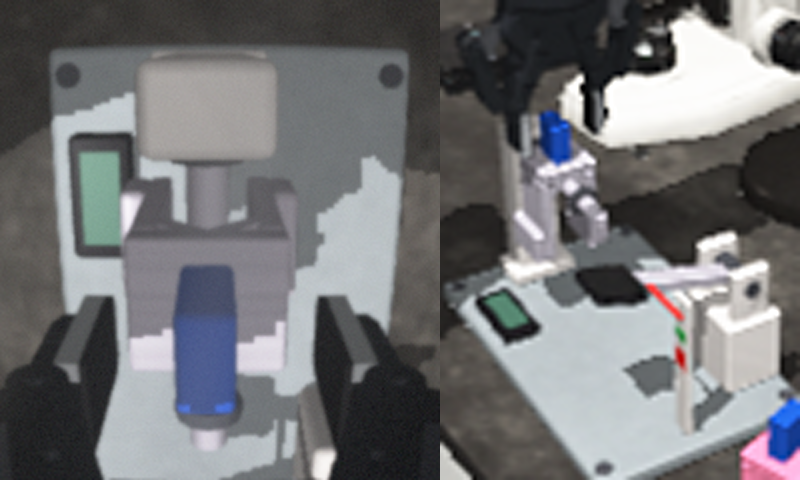

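The weight hangs upright on the bar, inside the collar: in the scene crop the fin is at (555,135) and the bar tip shows below it. No force on the tool. Retreat straight up, then go above the pad with the fingers shut.

Emit:
send_rows(
  motion=[
    {"dp": [-0.001,0,0.015],"rot": [-0.005,0.004,0],"grip": 0.05},
    {"dp": [0,0,0.025],"rot": [-0.005,0.004,0],"grip": 0.05},
    {"dp": [0,0,0.03],"rot": [0,0,0],"grip": 0.05},
    {"dp": [0,0,0.03],"rot": [0,0,0],"grip": 0.05},
    {"dp": [-0.004,-0.015,0.005],"rot": [0,0,0],"grip": 0.05},
    {"dp": [-0.01,-0.03,0],"rot": [0,0,0],"grip": 0.05},
    {"dp": [-0.01,-0.03,0],"rot": [0,0,0],"grip": 0.03},
    {"dp": [-0.01,-0.03,0],"rot": [0,0,0],"grip": 0.0},
    {"dp": [-0.008,-0.025,0],"rot": [0,0,0],"grip": 0.0},
    {"dp": [0,0,0],"rot": [0,0,0],"grip": 0.0},
    {"dp": [0,0,0],"rot": [0,0,0],"grip": 0.0},
  ],
)

```text
clock: 13.08
tcp_pos: [0.4422, -0.0813, 0.2578]
orientation: [3.138, -0.112, -0.013]
contact_force: [-0.5, 0.4, 0.3]
grip_width: 0.0003
```

```bash
python3 - <<'E'
from h import *
d=snap('wrist','w6');s=snap('scene','s6')
o=get_obs();print(o['tcp_pos'],tilt(),o['contact_force'],o['grip_width'],fproj(d,B((-.036,-.07,.129))))
A=cv2.resize(d['img'][90:330,210:430,::-1],(440,480),interpolation=cv2.INTER_CUBIC)
S=cv2.resize(s['img'][150:270,255:345,::-1],(360,480),interpolation=cv2.INTER_CUBIC)
cv2.imwrite('pics/c8.png',np.hstack([A,S]))
E
```

```text
[ 0.44248719 -0.08106878  0.25790944] ('levelling rot', array([ 0.001 , -0.0083,  0.    ]), 'x-dir deg', np.float64(-4.06)) [0.09824282 0.94949398 1.13223892] 0.00039443590319301506 [330.47157828 182.97106079]
```

View pics/c8.png

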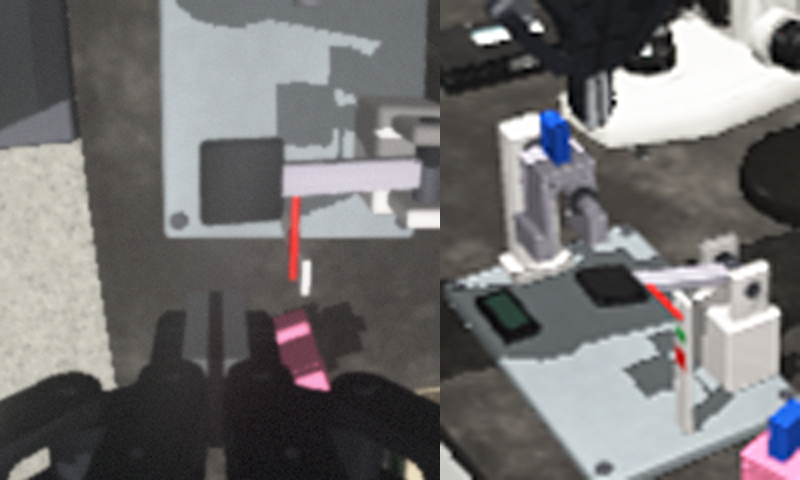

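Wrist crop shows the pad centred at (242,181), or (331,180) in the full frame, against a predicted (330.5,183). That's good agreement, and the weight still hangs untouched.

Emit:
send_rows(
  motion=[
    {"dp": [0.007,0.005,-0.01],"rot": [0,-0.008,0],"grip": 0.0},
    {"dp": [0,0,-0.025],"rot": [0,0,0],"grip": 0.0},
    {"dp": [0,0,-0.025],"rot": [0,0,0],"grip": 0.0},
    {"dp": [0,0,-0.025],"rot": [0,0,0],"grip": 0.0},
    {"dp": [0,0,-0.012],"rot": [0,0,0],"grip": 0.0},
    {"dp": [0,0,0],"rot": [0,0,0],"grip": 0.0},
  ],
)

```text
clock: 13.92
tcp_pos: [0.4524, -0.0707, 0.1554]
orientation: [3.138, -0.097, 0.002]
contact_force: [0.4, -0.2, -0.2]
grip_width: -0.0002
```

```bash
python3 - <<'E'
from h import *
o=get_obs();print(o['tcp_pos'],tilt(),o['contact_force'],o['grip_width'])
E
```

```text
[ 0.45240412 -0.07067332  0.15540956] ('levelling rot', array([0.0017, 0.0014, 0.    ]), 'x-dir deg', np.float64(-3.56)) [ 0.41604813 -0.15831707 -0.24635995] -0.0001619330191309567
```

Emit:
send_rows(
  motion=[
    {"dp": [-0.002,-0.006,0],"rot": [0,0,0],"grip": 0.0},
    {"dp": [0,0,-0.012],"rot": [0,0,0],"grip": 0.0},
    {"dp": [0,0,-0.01],"rot": [0,0,0],"grip": 0.0},
    {"dp": [0,0,-0.006],"rot": [0,0,0],"grip": 0.0},
  ],
)

```text
clock: 14.42
tcp_pos: [0.452, -0.0769, 0.1277]
orientation: [3.139, -0.097, 0.009]
contact_force: [-1.3, -0.1, 1.9]
grip_width: -0.0002
```

Emit:
send_rows(
  motion=[
    {"dp": [-0.001,0,-0.006],"rot": [0,0,0],"grip": 0.0},
    {"dp": [0,0,-0.006],"rot": [0,0,0],"grip": 0.0},
    {"dp": [0,0,-0.005],"rot": [0,0,0],"grip": 0.0},
  ],
)

```text
clock: 14.8
tcp_pos: [0.4498, -0.0768, 0.1093]
orientation: [3.14, -0.097, 0.005]
contact_force: [-3.1, 0.1, 4.2]
grip_width: 0.0
```

Emit:
send_rows(
  motion=[
    {"dp": [0,0,-0.004],"rot": [0,0,0],"grip": 0.0},
    {"dp": [0,0,0],"rot": [0,0,0],"grip": 0.0},
    {"dp": [0,0,0],"rot": [0,0,0],"grip": 0.0},
  ],
)

```text
clock: 15.18
tcp_pos: [0.4495, -0.0768, 0.1049]
orientation: [-3.14, 0.098, -0.004]
contact_force: [-2.7, 0.5, 4.9]
grip_width: 0.0002
```

```bash
python3 - <<'E'
from h import *
s=snap('scene','s7');o=get_obs();print(o['tcp_pos'],tilt(),o['contact_force'])
cv2.imwrite('pics/c9.png',cv2.resize(s['img'][165:265,260:340,::-1],(480,600),interpolation=cv2.INTER_CUBIC))
E
```

```text
[ 0.44947421 -0.07681356  0.10488229] ('levelling rot', array([0.    , 0.0024, 0.    ]), 'x-dir deg', np.float64(-3.56)) [-2.74830889  0.02038502  5.28779615]
```

View pics/c9.png

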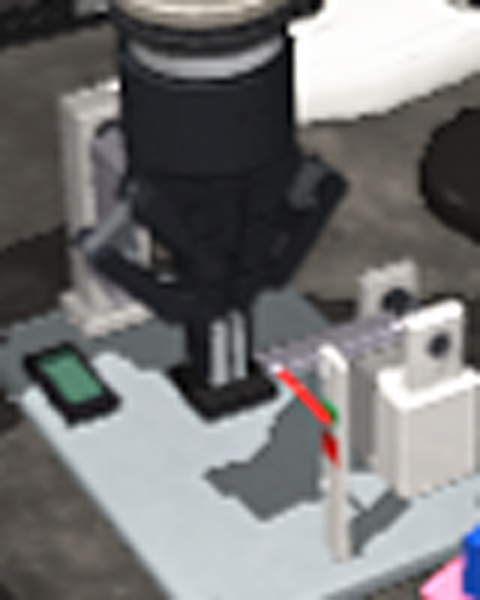

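The pad is pressed level and the pointer meets the green band at crop (330,412). TCP z is 0.105 m and the push is about 5 N, as expected at level. Hold.

Emit:
send_rows(
  motion=[
    {"dp": [0,0,0],"rot": [0,0,0],"grip": 0},
    {"dp": [0,0,0],"rot": [0,0,0],"grip": 0},
    {"dp": [0,0,0],"rot": [0,0,0],"grip": 0},
    {"dp": [0,0,0],"rot": [0,0,0],"grip": 0},
    {"dp": [0,0,0],"rot": [0,0,0],"grip": 0},
    {"dp": [0,0,0],"rot": [0,0,0],"grip": 0},
    {"dp": [0,0,0],"rot": [0,0,0],"grip": 0},
    {"dp": [0,0,0],"rot": [0,0,0],"grip": 0},
  ],
)

```text
clock: 16.23
tcp_pos: [0.4494, -0.0768, 0.1052]
orientation: [-3.14, 0.097, -0.004]
contact_force: [-2.9, 0.0, 4.9]
grip_width: 0.0002
```

Emit:
send_rows(
  motion=[
    {"dp": [0,0,0],"rot": [0,0,0],"grip": 0},
    {"dp": [0,0,0],"rot": [0,0,0],"grip": 0},
    {"dp": [0,0,0],"rot": [0,0,0],"grip": 0},
    {"dp": [0,0,0],"rot": [0,0,0],"grip": 0},
    {"dp": [0,0,0],"rot": [0,0,0],"grip": 0},
    {"dp": [0,0,0],"rot": [0,0,0],"grip": 0},
    {"dp": [0,0,0],"rot": [0,0,0],"grip": 0},
    {"dp": [0,0,0],"rot": [0,0,0],"grip": 0},
    {"dp": [0,0,0],"rot": [0,0,0],"grip": 0},
    {"dp": [0,0,0],"rot": [0,0,0],"grip": 0},
    {"dp": [0,0,0],"rot": [0,0,0],"grip": 0},
    {"dp": [0,0,0],"rot": [0,0,0],"grip": 0},
    {"dp": [0,0,0],"rot": [0,0,0],"grip": 0},
    {"dp": [0,0,0],"rot": [0,0,0],"grip": 0},
    {"dp": [0,0,0],"rot": [0,0,0],"grip": 0},
    {"dp": [0,0,0],"rot": [0,0,0],"grip": 0},
    {"dp": [0,0,0],"rot": [0,0,0],"grip": 0},
    {"dp": [0,0,0],"rot": [0,0,0],"grip": 0},
    {"dp": [0,0,0],"rot": [0,0,0],"grip": 0},
    {"dp": [0,0,0],"rot": [0,0,0],"grip": 0},
  ],
)

```text
clock: 18.73
tcp_pos: [0.4495, -0.0768, 0.1052]
orientation: [-3.14, 0.098, -0.004]
contact_force: [-3.1, 0.7, 4.3]
grip_width: 0.0001
```

Emit:
send_rows(
  motion=[
    {"dp": [0,0,0],"rot": [0,0,0],"grip": 0},
    {"dp": [0,0,0],"rot": [0,0,0],"grip": 0},
    {"dp": [0,0,0],"rot": [0,0,0],"grip": 0},
    {"dp": [0,0,0],"rot": [0,0,0],"grip": 0},
    {"dp": [0,0,0],"rot": [0,0,0],"grip": 0},
  ],
)

```text
clock: 19.35
tcp_pos: [0.4495, -0.0768, 0.1052]
orientation: [-3.14, 0.097, -0.004]
contact_force: [-2.8, -0.1, 4.2]
grip_width: -0.0003
```

```bash
python3 - <<'E'
from h import *
o=get_obs();print(o['clock'],o['tcp_pos'],o['contact_force'])
if .101<o['tcp_pos'][2]<.108 and o['contact_force'][2]>3: print(hand_in())
E
```

```text
19.35 [ 0.44948534 -0.07680056  0.10516797] [-2.77588853 -0.08436624  4.16264055]
the job is handed in; nothing more can be done
None
```

I hung the steel saddle weight with the blue fin on the load bar and let go of it. I then pressed the lever pad to level, held it for over 4 s, and handed the job in while still holding it, at 19.4 s on the clock.

- **Weight:** it hung upright inside the collar after release. There was no force on the tool, and it was still in place in the picture taken just before pressing. I did not measure its final seat position numerically, and the gripper hid most of it in the last picture.
- **Lever:** the fingertip stayed steady at 105 mm, against 104 mm for level. That works out to about 0.24 rad. The push was 4 to 5 N and the pointer was at the green band. The lowest fingertip height I read was 104.9 mm, so the lever never came near the red.
- **Jar, vial and tape:** I never moved near the jar or the vial, and the gripper stayed clear of the tape while picking up the weight. I did not take a final check picture of them.
- **Disagreements:** the cameras differed by 2 to 4 mm on the bar's position across its length, and by about 10 mm along it from the side view. I used the top and wrist views. The wrist force did not clearly show the weight touching down, so I judged it seated because it stopped at the expected height.

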